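# Load the phone in the swivel stand and hold the index plunger out

### The arm

A 6-joint arm with a two-finger parallel gripper is mounted at the origin on the work surface. World frame = base frame: x ahead of the robot, y to its left, z up, the work surface at z = 0. Lengths are in mm, angles in rad, forces in N, time in s.
With the tool pointing down it reaches from about 400 to 925 mm from the base axis. Payload 12.5 kg.
Tool frame: the origin (TCP) lies midway between the tips of the shut fingers; the grasp point (between the pads) lies 19 mm behind it; z points along the fingers, y is the direction in which the jaws open and shut (so a half turn about z gives the same grasp; the last joint's range is limited). The gripper opens to 95 mm and grips with 3 to 60 N. Pads are 20 mm wide; open, the fingers measure 119 mm over their backs; the gripper's body (75 mm by 180 mm) begins 59 mm behind the grasp point.
Start: joints at [-1.387, 0.491, 1.559, -0, 1.092, -0.106], TCP at [178.623, -598.95, 214.661] pointing down, gripper open.
Joint ranges: [-3.1, 3.1], [-0.84, 2.19], [0.05, 2.79], [-1.13, 4.28], [0.06, 2.93], [-2.69, 2.69]. Speed limits (rad/s): [2.22, 2.22, 2.79, 3.14, 3.14, 3.14].

### API

Orientations are given as [roll, pitch, yaw] about the fixed x, y, z axes, in that order (R = Rz(yaw) Ry(pitch) Rx(roll)).
In Python, from cell import env gives the robot as it stands.
- The arm moves only by the tool drive_tool, never from a script. Its argument "increments" is a list of rows, each a list of 2 entries, a list of its own where there are three numbers: the shift along the tool's x, y, z as a fraction of full scale, then the turn, a rotation vector about the tool's x, y, z as a fraction of full scale. In form: [[[x, y, z], [ax, ay, az]], ...]. A call has 1 to 5 rows; each row shifts and turns the commanded pose from where the row before left it, along the tool's axes as they then stand; what a row does not reach is not made up. Full scale, the value 1, is 30 mm for a shift and 0.08 rad for a turn. A row lasts 1/12 s, in which the tool goes at most 41.7 mm and 7.16 degrees, less where a joint would pass 70% of its speed; a pose out of reach is approached as far as the arm can. A call with a number of a shift or a turn outside -1 to 1 is refused whole. A call with a gripper value outside its range is refused whole. "jaw" is the opening, from -1 (shut) to 1 (fully open), so that 0 is half open, set as the call begins (left out, the last holds). The fingers move at their own pace and stop on an object; the grip force is fixed at half the most. Time passes only in rows, so rows that do not move let the fingers close. It gives the time, the measured TCP pose, the force and the opening at its end, in the units of the state.
- env.state(): the state, without advancing time (a new reading comes with each control period).
- env.read_camera(name): name is "side" or "top" or "wrist"; returns a dict with "pixels" (420x560x3 uint8, blue, green, red), "vertical_fov" (degrees; the focal length in pixels is half the picture's height over the tangent of half this angle, whatever the lens; pixels are square), "cx", "cy" (the principal point, pixels), "world_to_cam" (4x4, takes a point from world to camera coordinates). Camera axes: x right, y down, z forward; pixel columns grow to the right and rows downward; lengths in mm; the calibration is good to about 2 mm. A picture is of the moment at which its call begins. There is no depth.
- env.job_done(): hands the job in, once; it reports no verdict.
Trained networks look in a picture, given as the dict that the camera call returned (one of the last four; its "shot" number tells which), for a name from the list of things; names that differ only in an ending like _2 or _b are one class to them, and where a whole thing is asked for, a point or a joint stands for the part that bears it (a point fixed in the world has none). Each returns a list of dicts, best first, with "score" (0 to 1); they miss things now and then, are a little off and sometimes report something else, mostly with a low value. They report only what shows in the picture. A call takes as long as a camera call.
- env.boxes_of(target, picture): "point" ([x, y, z] in mm, in world coordinates, good to about 4 mm: the middle of the surface that is visible of it).
- env.tip_of(target, picture): "point" ([x, y, z] in mm, in world coordinates, good to about 4 mm: a listed point, or the origin of a listed thing).
The state is a dict: "t": time; "joints": joint angles; "qvel": joint speeds; "tau": joint torques, N m; "eef_pos": TCP position; "tcp_rot": TCP orientation; "ft_force": force on the tool from outside, world axes, zero at the start; "moment": the same for the moment, N m; "opening": opening from 0.0 (shut) to 1.0 (fully open).
Only numpy, scipy, OpenCV 4.12 (cv2) and the standard library are available. Lean on these libraries where they do the work, as an engineer would, in place of code of your own. Each camera call takes 0.05 s, during which the arm holds its last target.

### The job

Take the phone from the slanted rest and stand it upright on a long edge in the slot of the swivel stand, fully down and about centred, and let go of it. Then pull the stand's sprung index plunger fully back by its knob, so that the pin is well clear of the hole in the disc, and finish while still holding it back with the fingers, ready for a colleague to swing the disc. Leave the other things on the bench where they are.

Things in the scene. Friction and masses are not known exactly. Their poses are not given: they have to be found in the camera images.
- phone: Phone: slab 70 x 140 x 9 mm, 0.17 kg, aluminium rim, dark glass front. It starts leaning on the black rest, 35 degrees off upright, long edges level, upper edge nearer the robot. Origin at its centre; x along the 70 mm side (at first down the slope), y along the 140 mm side, z out of the glass. Its upper half is free on both faces and can be pinched across the 9 mm.
- rest: Black slanted rest, fixed, left or right of the robot; foot 120 x 130 x 8 mm. Origin under the foot's centre; z up, y along the phone's long edges; the phone leans back to -x, its lower edge 30 mm above the bench. It holds the lower edge and, behind the phone, the lower 36 mm at two narrow supports 48 mm either side of the middle, about 60 mm high.
- stand: Swivel stand, fixed, left or right: base plate 12 mm thick, aluminium disc 130 mm across, top 60 mm above the bench (it does not turn in this job), with a grey slotted cradle on it. Origin on the bench under the centre of disc and slot; z up, y along the slot, x across it; the index plunger is on the -x side. A phone on its long edge in the slot has its centre 99 mm above the bench.
- slot (a point): Centre of the slot's floor, 64 mm above the bench; same axes as the stand. The slot is 100 mm long (y), open at both ends, 12 mm wide (x); its walls reach 16 mm above the floor, with flared lips to about 21 mm.
- pull_knob (a point): Black round knob of the index plunger, 24 mm diameter, 24 mm long, axis level along the stand's x. Origin at its centre, 45 mm above the bench; when seated 130 mm from the stand's origin, on its -x side. The base plate ends 25 mm short of the knob's centre: only bench below. A steel bracket 34 mm wide, 60 mm high stands 15 mm from the knob's inner face. Same axes as the stand.
- index_pin (a joint): Travel of the index plunger in m: 0 = seated, pin 10 mm deep in the hole in the disc's rim; 0.016 = fully back against its stop. It grows as the knob is pulled level along the stand's -x, away from the disc. A spring pulls it home: about 6 N when seated, 12 N fully back.
- screwdriver: Loose screwdriver, 150 mm long, lying on the bench between the stand and the rest; bystander.
- screw_tray: Loose open white tray 85 x 55 x 18 mm on the bench between the stand and the rest; bystander.
- battery: Loose flat black battery pack 90 x 42 x 6 mm lying on the bench, nearer the robot; bystander.
- tape_roll: Loose roll of tape, 60 mm across, 19 mm high, nearer the robot; bystander.
- panel: Loose bare steel shield plate 66 x 138 x 5 mm lying flat, nearer the robot; bystander, not the phone.
- bottle: Loose clear bottle, 48 mm across, 110 mm high, beyond the screwdriver; bystander.
- cup: Loose paper cup, 72 mm across, 100 mm high, beyond the screwdriver; bystander.

How it is judged (in metres and radians):
On the way, in this order (a step that is already met when the one before it is completed fails the run):
1. the phone stands on its long edge, fully down in the slot, released and at rest (z of phone in the frame of stand between 0.094 and 0.104 m and x of phone in the frame of stand between -0.012 and 0.012 m and y of phone in the frame of stand between -0.025 and 0.025 m and angle between the z axis of phone and the x axis of stand, either way round below 0.22 rad and angle between the y axis of phone and the y axis of stand, either way round below 0.22 rad and contact force between phone and the arm below 0.2 N and contact force between phone and the fingers below 0.2 N and linear speed of phone below 0.03 m/s), for 0.3 s.
2. the index plunger is pulled fully back by the fingers (value of joint index_pin above 0.013 m and contact force between index_pin and the fingers above 3 N), for 0.2 s.
At the end, for the whole second after the job is handed in: Phone on a long edge in the slot: centre 94-104 mm up, within 12 mm across and 25 mm along of the slot centre, aligned within 0.22 rad, at rest, untouched; fingers hold the plunger at least 13 mm back (of 16) with over 3 N on the knob (all of step 1 and all of step 2); the arm keeps its last pose, push and grip.
It fails at once if a bystander on the bench is moved by more than 30 mm (distance of any of screwdriver, screw_tray, battery, tape_roll, panel, bottle, cup from where it was at the start of the episode above 0.03 m).
It also fails if it takes over 59 s, if anything falls off the work surface, if the arm or the gripper's body presses on something with over 40 N, if the wrist force passes 120 N, or if a joint passes its speed limit or range.

## Working session

There is one attempt and no reset: what is moved stays moved. The work goes in short steps, Python scripts to look and compute and a tool call to move; the robot and the scene stay as the last step left them, time stands still between calls to the robot, and variables do not carry over. Pictures are saved under pics/ and viewed, and the job is handed in when it is done.

Besides the shell and the picture viewer there is one more tool, called after ">>>" in YAML: its name, and indented under it one key for each argument. drive_tool: Moves the arm, as the interface text tells. Its arguments: {"type":"object","properties":{"increments":{"type":"array","items":{"type":"array"}},"jaw":{"type":"number"}},"required":["increments"]}

```bash
ls; mkdir -p pics; python3 - <<'E'
from cell import env
import cv2
print(env.state())
for n in ["side","top","wrist"]:
    p=env.read_camera(n); cv2.imwrite(f"pics/a_{n}.png",p["pixels"])
    print(n,p["vertical_fov"],p["cx"],p["cy"],p["world_to_cam"].round(3).tolist() if hasattr(p["world_to_cam"],'round') else p["world_to_cam"])
    for t in ["phone","rest","stand","slot","pull_knob","index_pin","screwdriver","screw_tray","battery","tape_roll","panel","bottle","cup"]:
        r=env.tip_of(t,p)[:2]
        print(t,[(round(d["score"],2),[round(float(v)) for v in d["point"]]) for d in r])
E
```

```text
pics
{'t': 0.0, 'joints': array([-1.38656842e+00,  4.91559156e-01,  1.55941889e+00, -8.20247784e-06,
        1.09168190e+00, -1.05573934e-01]), 'qvel': array([-0.00046368,  0.00096922, -0.00010869,  0.00099025, -0.00078298,
        0.00197006]), 'tau': array([-2.31476428e-03, -6.12658167e+01, -2.58181232e+01,  6.91869948e-02,
        4.82838694e-02, -1.07860865e-04]), 'eef_pos': array([ 178.59564027, -598.70562733,  214.07251599]), 'tcp_rot': array([-3.14053053e+00, -1.05235361e-04,  2.89805565e-01]), 'ft_force': array([-0.11464854,  0.30703278,  0.12202248]), 'moment': array([ 0.04612355,  0.03741457, -0.01986097]), 'opening': 0.9993207135980108}
side 54.96516407645096 268.6500553578988 199.57292463624805 [[0.969, -0.249, -0.011, -529.77], [-0.17, -0.628, -0.76, 146.085], [0.182, 0.738, -0.65, 750.081], [0.0, 0.0, 0.0, 1.0]]
phone [(0.66, [618, -207, 60]), (0.52, [789, -42, -5])]
rest [(0.82, [608, -199, 0])]
stand [(0.7, [638, 171, 3]), (0.65, [795, 52, 3])]
slot [(0.62, [636, 170, 64])]
pull_knob [(0.46, [507, 186, 42])]Traceback (most recent call last):
  File "<stdin>", line 8, in <module>
ValueError: it knows: battery, bottle, cup, panel, phone, pull_knob, rest, screw_tray, screwdriver, slot, stand, tape_roll
```

```bash
python3 - <<'E'
from cell import env
import cv2
for n in ["side","top","wrist"]:
    p=env.read_camera(n); cv2.imwrite(f"pics/a_{n}.png",p["pixels"])
    print(n,p["vertical_fov"],p["cx"],p["cy"],p["world_to_cam"].round(3).tolist())
    for t in ["phone","rest","stand","slot","pull_knob","screwdriver","screw_tray","battery","tape_roll","panel","bottle","cup"]:
        r=env.tip_of(t,p)[:2]
        print(t,[(round(d["score"],2),[round(float(v)) for v in d["point"]]) for d in r])
print(env.state()["t"])
E
```

```text
side 54.96516407645096 268.6500553578988 199.57292463624805 [[0.969, -0.249, -0.011, -529.77], [-0.17, -0.628, -0.76, 146.085], [0.182, 0.738, -0.65, 750.081], [0.0, 0.0, 0.0, 1.0]]
phone [(0.88, [615, -208, 62])]
rest [(0.73, [608, -200, 1])]
stand [(0.65, [637, 171, 4])]
slot [(0.57, [639, 172, 62])]
pull_knob [(0.62, [509, 188, 43])]
screwdriver [(0.78, [650, 1, -1])]
screw_tray [(0.76, [537, 9, -1]), (0.45, [786, -41, -1])]
battery [(0.71, [382, -21, 0])]
tape_roll [(0.82, [303, 171, 0])]
panel [(0.62, [335, -209, -2]), (0.18, [383, -20, -1])]
bottle [(0.79, [800, 53, 2])]
cup [(0.7, [786, -41, 1])]
top 48.87942517603388 272.18607760371316 212.91550390574432 [[0.012, -1.0, -0.013, 36.581], [-0.986, -0.01, -0.167, 546.917], [0.167, 0.015, -0.986, 890.124], [0.0, 0.0, 0.0, 1.0]]
phone []
rest [(0.93, [613, -201, 4])]
stand [(0.88, [636, 173, 4])]
slot [(0.98, [642, 174, 65])]
pull_knob [(0.72, [511, 184, 43])]
screwdriver [(0.98, [653, 3, 4])]
screw_tray [(0.9, [531, 9, 1])]
battery [(0.72, [380, -24, 0])]
tape_roll [(0.9, [308, 170, 1])]
panel [(0.69, [339, -206, -1])]
bottle [(0.64, [798, 53, 1]), (0.54, [608, -201, 3])]
cup [(0.69, [785, -44, -2])]
wrist 61.435309587905806 285.1347163737093 205.61225406879666 [[0.286, -0.958, 0.001, -625.162], [-0.922, -0.275, 0.274, -31.005], [-0.262, -0.08, -0.962, 389.984], [0.0, 0.0, 0.0, 1.0]]
phone []
rest []
stand []
slot []
pull_knob []
screwdriver []
screw_tray []
battery []
tape_roll []
panel []
bottle []
cup []
2.25
```

View pics/a_side.png

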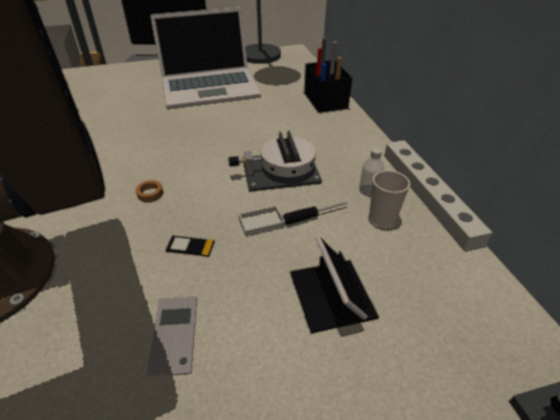

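View pics/a_top.png

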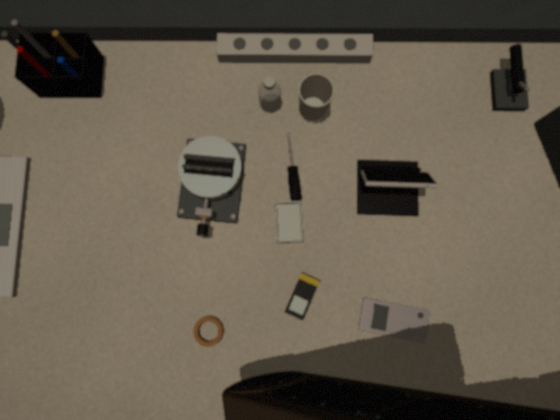

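View pics/a_wrist.png

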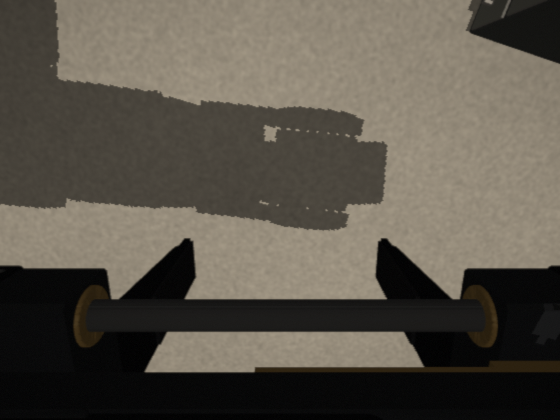

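```bash
cat > h.py <<'E'
import numpy as np, cv2
from scipy.spatial.transform import Rotation as Ro
def K(p):
    f=p["pixels"].shape[0]/2/np.tan(np.radians(p["vertical_fov"])/2)
    return f
def proj(p,X):
    W=np.array(p["world_to_cam"]); c=W[:3,:3]@np.asarray(X,float)+W[:3,3]
    f=K(p); return np.array([p["cx"]+f*c[0]/c[2],p["cy"]+f*c[1]/c[2]])
def ray(p,uv):
    W=np.array(p["world_to_cam"]);f=K(p)
    d=W[:3,:3].T@np.array([(uv[0]-p["cx"])/f,(uv[1]-p["cy"])/f,1]); o=-W[:3,:3].T@W[:3,3]
    return o,d/np.linalg.norm(d)
def tri(obs):
    A=np.zeros((3,3));b=np.zeros(3);L=[]
    for p,uv in obs:
        o,d=ray(p,uv);P=np.eye(3)-np.outer(d,d);A+=P;b+=P@o;L.append((o,d))
    X=np.linalg.solve(A,b)
    return X,[np.linalg.norm((np.eye(3)-np.outer(d,d))@(X-o)) for o,d in L]
def atz(p,uv,z):
    o,d=ray(p,uv); return o+d*(z-o[2])/d[2]
def load(n):
    import pickle; return pickle.load(open(n,'rb'))
def crop(p,u0,v0,u1,v1,k,out):
    im=cv2.resize(p["pixels"][v0:v1,u0:u1],None,fx=k,fy=k,interpolation=cv2.INTER_CUBIC)
    im=np.clip(im.astype(float)*1.8,0,255).astype(np.uint8)
    for u in range((u0+9)//10*10,u1,10):
        cv2.putText(im,str(u),(int((u-u0)*k),8),0,.3,(0,0,255),1); im[:, int((u-u0)*k)]=im[:, int((u-u0)*k)]//2+np.array([0,0,60],np.uint8)
    for v in range((v0+9)//10*10,v1,10):
        cv2.putText(im,str(v),(0,int((v-v0)*k)),0,.3,(0,0,255),1); im[int((v-v0)*k)]=im[int((v-v0)*k)]//2+np.array([0,0,60],np.uint8)
    cv2.imwrite(out,im)
E
python3 - <<'E'
from cell import env
from h import *
import pickle
for n in ["side","top"]:
    p=env.read_camera(n); pickle.dump(p,open(f"pics/{n}.pkl","wb"))
    W=p["world_to_cam"]; print(n,-W[:3,:3].T@W[:3,3])
s=load("pics/side.pkl");t=load("pics/top.pkl")
crop(s,285,230,385,335,7,"pics/b1.png"); crop(t,350,150,445,225,8,"pics/b2.png")
crop(s,225,120,330,195,7,"pics/b3.png"); crop(t,170,130,255,245,5,"pics/b4.png")
E
```

```text
side [ 401.42352677 -593.34845777  592.802116  ]
top [390.15161232  28.49136099 969.4053612 ]
```

View pics/b1.png

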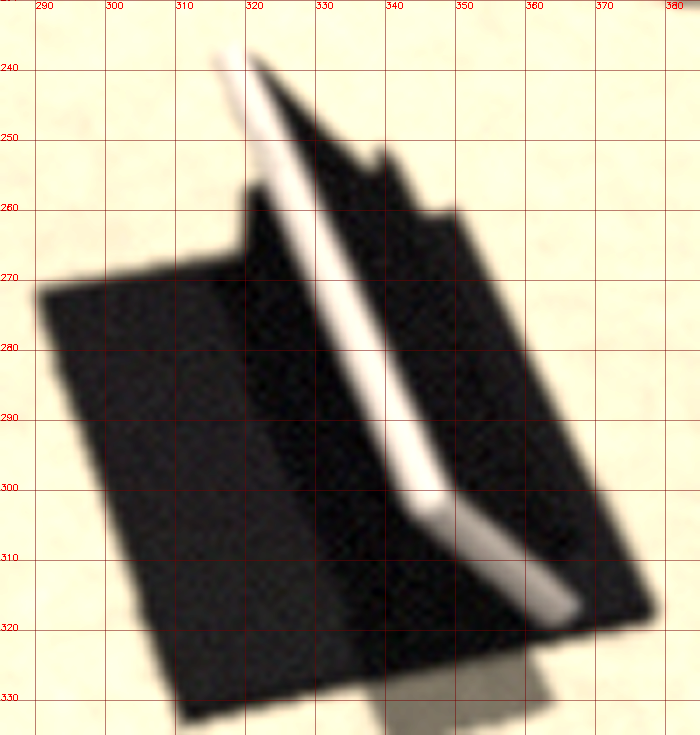

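View pics/b2.png

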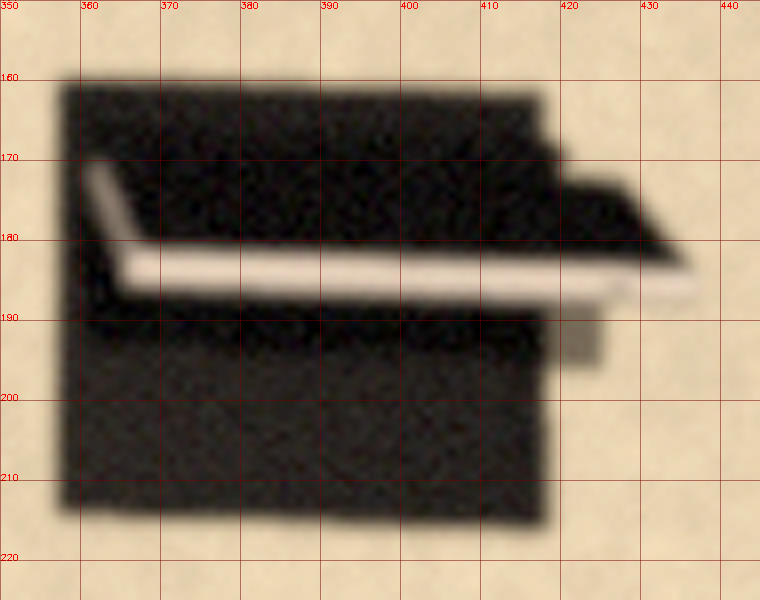

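View pics/b3.png

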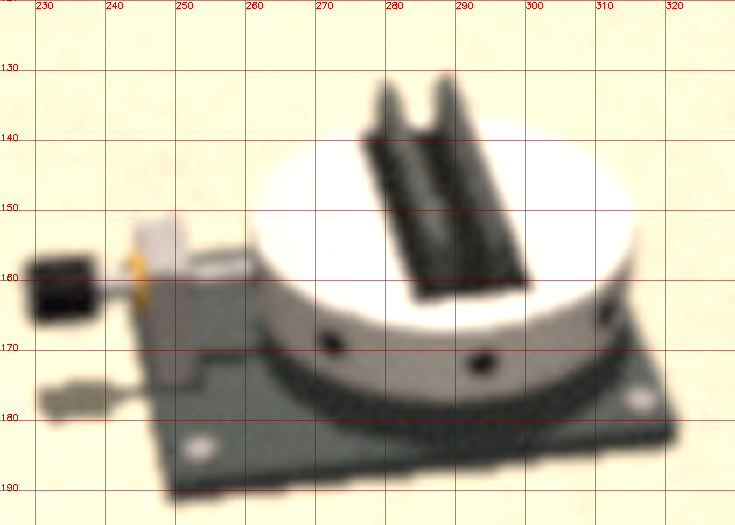

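View pics/b4.png

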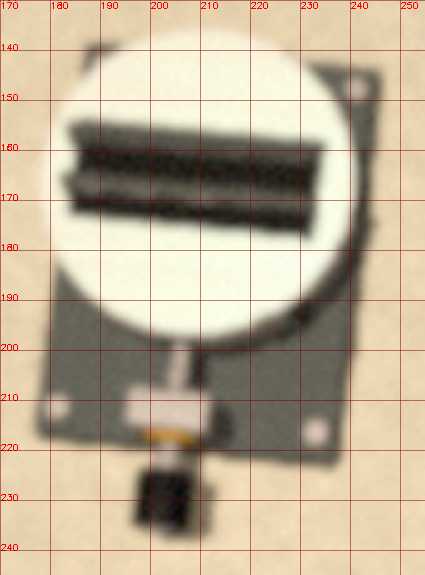

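```bash
python3 - <<'E'
from h import *
s=load("pics/side.pkl");t=load("pics/top.pkl")
def T(a,b): 
    X,e=tri([(s,a),(t,b)]); print(X.round(1),np.round(e,1)); return X
L=T((318.5,238),(365,183.5)); R=T((345.5,302),(435.7,185.5))
d=L-R; print("len",np.linalg.norm(d),"mid",(L+R)/2,"yaw of y",np.arctan2(-d[0],d[1]))
B=None
# lower corner (y+?) top view (361,169) is y+ lower corner ; side lower corner (366,316) is y- lower
print("foot corners top", [atz(t,c,8).round(1) for c in [(357.5,160.5),(417,161.7),(417.5,215.5),(357,213.7)]])
print("foot corners side",[atz(s,c,8).round(1) for c in [(290.5,271.5),(312,332.5),(379,317.5)]])
print("lower y- corner side at z 33",atz(s,(366,316.5),33))
print("lower y+ corner top at z 33",atz(t,(361.5,169.5),33))
# stand: disc top centre from top image
print("knob"); kn=T((233.5,161.3),(202.3,230))
# disc ellipse: top z=60
ts=[atz(t,c,60) for c in [(178,163),(240.5,167),(209,136),(207,197.5)]]
print(np.round(ts,1))
print("plate corners z12 top",[atz(t,c,12).round(1) for c in [(246,144),(236.5,222.5),(177.5,217)]])
print("plate corners z12 side",[atz(s,c,12).round(1) for c in [(249.5,190),(321,181.5)]])
# slot ends top: outer cradle
print("cradle foot right end z~60 top",[atz(t,c,60).round(1) for c in [(234,158),(231.5,177)]],[atz(s,c,60).round(1) for c in [(284,162.5),(299.5,161)]])
print("bolts",T((253.5,184),(233,216.3)))
E
```

```text
[ 600.9 -139.2   84.9] [0.8 0.8]
[ 595.8 -275.5   87.3] [0.9 0.9]
len 136.4815720097957 mid [ 598.36397598 -207.36211931   86.05534008] yaw of y -0.03718170292958501
foot corners top [array([ 668.9, -138.6,    8. ]), array([ 667.2, -265.7,    8. ]), array([ 550.4, -262.1,    8. ]), array([ 553. , -135.4,    8. ])]
foot corners side [array([ 553.3, -137.7,    8. ]), array([ 550.7, -266.2,    8. ]), array([ 666.8, -268.3,    8. ])]
lower y- corner side at z 33 [ 636.38392645 -275.24971792   33.        ]
lower y+ corner top at z 33 [ 642.28496412 -142.22825745   33.        ]
knob
[509.8 183.3  45.5] [0.5 0.5]
[[645.5 235.6  60. ]
 [638.2 107.9  60. ]
 [703.4 174.3  60. ]
 [574.3 173.8  60. ]]
plate corners z12 top [array([702.6, 101.4,  12. ]), array([531.2, 117.6,  12. ]), array([541.6, 242.2,  12. ])]
plate corners z12 side [array([530.2, 109.6,  12. ]), array([697.8,  96.6,  12. ])]
cradle foot right end z~60 top [array([657. , 121.6,  60. ]), array([617.1, 125.6,  60. ])] [array([616.4, 127.6,  60. ]), array([652.2, 124. ,  60. ])]
[543.5 125.1  14.9] [0.3 0.3]
bolts [543.47071252 125.05052221  14.94270894]
```

```bash
cat > plan.py <<'E'
from h import *
import json
def frame(xa,ya,za): return np.array([xa,ya,za]).T
def tooldown(yaw): return (Ro.from_euler('xyz',[np.pi,0,yaw])).as_matrix()
psi=-0.025
a=np.radians(35)
def phoneR(psi=psi,a=a):
    z=np.array([0,0,1.]);ex=np.array([np.cos(psi),np.sin(psi),0]);ey=np.array([-np.sin(psi),np.cos(psi),0])
    return frame(ey,np.cos(a)*ex+np.sin(a)*z,np.sin(a)*ex-np.cos(a)*z)
def plan(p0,R0,p1,R1,n=None,q=2):
    p0=np.array(p0,float);p1=np.array(p1,float)
    rv=Ro.from_matrix(R0.T@R1).as_rotvec()
    if n is None:
        n=int(np.ceil(max(np.linalg.norm(p1-p0)/29.,np.abs(rv).max()/0.079,np.linalg.norm(rv)/0.12,1)))
    p,R=p0.copy(),R0.copy();rows=[]
    for i in range(1,n+1):
        tp=p0+(p1-p0)*i/n; tR=R0@Ro.from_rotvec(rv*i/n).as_matrix()
        s=np.clip(np.round(R.T@(tp-p)/30,q),-1,1); w=np.clip(np.round(Ro.from_matrix(R.T@tR).as_rotvec()/0.08,q),-1,1)
        p=p+R@(s*30); R=R@Ro.from_rotvec(w*0.08).as_matrix()
        rows.append([(s+0.).tolist(),(w+0.).tolist()])
    for i in range(0,n,5): print(json.dumps(rows[i:i+5]).replace(".0,",",").replace(".0]","]").replace("-0,","0,").replace(" ",""))
    return p,R
def cur(env):
    s=env.state(); return s["eef_pos"],Ro.from_euler('xyz',s["tcp_rot"]).as_matrix()
E
python3 - <<'E'
from plan import *
from cell import env
p,R=cur(env)
M=np.array([598.4,-207.4,86.2]);Rp=phoneR();d=Rp[:,2]
p1=M-100*d; print(p1)
p,R=plan(p,R,p1,Rp); print(p,env.state()["joints"])
E
```

```text
[ 541.06027969 -205.96620827  168.11520443]
[[[0.81,-0.48,0.08],[-0.35,0.25,-0.8]],[[0.83,-0.43,0.09],[-0.34,0.25,-0.8]],[[0.86,-0.38,0.09],[-0.35,0.26,-0.8]],[[0.88,-0.32,0.1],[-0.35,0.25,-0.8]],[[0.89,-0.27,0.11],[-0.35,0.25,-0.8]]]
[[[0.91,-0.22,0.12],[-0.34,0.25,-0.79]],[[0.92,-0.16,0.13],[-0.35,0.25,-0.8]],[[0.92,-0.1,0.15],[-0.35,0.26,-0.8]],[[0.93,-0.06,0.16],[-0.34,0.25,-0.8]],[[0.92,0.01,0.19],[-0.35,0.25,-0.8]]]
[[[0.92,0.05,0.2],[-0.35,0.25,-0.8]],[[0.91,0.11,0.22],[-0.34,0.25,-0.8]],[[0.89,0.16,0.24],[-0.35,0.26,-0.8]],[[0.88,0.21,0.27],[-0.35,0.25,-0.8]],[[0.85,0.26,0.29],[-0.34,0.25,-0.8]]]
[[[0.84,0.3,0.32],[-0.35,0.25,-0.8]],[[0.8,0.35,0.34],[-0.35,0.25,-0.79]],[[0.78,0.39,0.37],[-0.35,0.25,-0.8]],[[0.74,0.42,0.4],[-0.34,0.26,-0.8]]]
[ 541.11404182 -206.00016249  167.99776424] [-1.38661332e+00  4.90931820e-01  1.55890821e+00 -3.43106402e-06
  1.09172638e+00 -1.05593091e-01]
```

>>> drive_tool:
  increments:
    - [[0.81, -0.48, 0.08], [-0.35, 0.25, -0.8]]
    - [[0.83, -0.43, 0.09], [-0.34, 0.25, -0.8]]
    - [[0.86, -0.38, 0.09], [-0.35, 0.26, -0.8]]
    - [[0.88, -0.32, 0.1], [-0.35, 0.25, -0.8]]
    - [[0.89, -0.27, 0.11], [-0.35, 0.25, -0.8]]
  jaw: 0.2

```text
t: 2.77
eef_pos: [274.7, -494.5, 202.4]
tcp_rot: [2.986, -0.077, 0.619]
ft_force: [0.9, -0.6, 0.1]
opening: 0.705
```

>>> drive_tool:
  increments:
    - [[0.91, -0.22, 0.12], [-0.34, 0.25, -0.79]]
    - [[0.92, -0.16, 0.13], [-0.35, 0.25, -0.8]]
    - [[0.92, -0.1, 0.15], [-0.35, 0.26, -0.8]]
    - [[0.93, -0.06, 0.16], [-0.34, 0.25, -0.8]]
    - [[0.92, 0.01, 0.19], [-0.35, 0.25, -0.8]]

```text
t: 3.18
eef_pos: [370.2, -391.1, 190.3]
tcp_rot: [2.817, -0.099, 0.954]
ft_force: [0.2, 0.8, -0.4]
opening: 0.599
```

>>> drive_tool:
  increments:
    - [[0.92, 0.05, 0.2], [-0.35, 0.25, -0.8]]
    - [[0.91, 0.11, 0.22], [-0.34, 0.25, -0.8]]
    - [[0.89, 0.16, 0.24], [-0.35, 0.26, -0.8]]
    - [[0.88, 0.21, 0.27], [-0.35, 0.25, -0.8]]
    - [[0.85, 0.26, 0.29], [-0.34, 0.25, -0.8]]

```text
t: 3.6
eef_pos: [465.4, -287.8, 178.2]
tcp_rot: [2.65, -0.064, 1.289]
ft_force: [-0.2, 0.7, 0.4]
opening: 0.597
```

>>> drive_tool:
  increments:
    - [[0.84, 0.3, 0.32], [-0.35, 0.25, -0.8]]
    - [[0.8, 0.35, 0.34], [-0.35, 0.25, -0.79]]
    - [[0.78, 0.39, 0.37], [-0.35, 0.25, -0.8]]
    - [[0.74, 0.42, 0.4], [-0.34, 0.26, -0.8]]
    - [[0, 0, 0], [0, 0, 0]]

```text
t: 4.02
eef_pos: [542.6, -203.2, 167.4]
tcp_rot: [2.53, 0.0, 1.553]
ft_force: [0.4, 0.5, 0.3]
opening: 0.602
```

```bash
python3 - <<'E'
from plan import *
from cell import env
import pickle
p=env.read_camera("wrist");pickle.dump(p,open("pics/w1.pkl","wb")); cv2.imwrite("pics/c_w.png",np.clip(p["pixels"]*1.8,0,255).astype(np.uint8))
print(env.state()["eef_pos"],env.state()["tcp_rot"])
W=p["world_to_cam"]; print(-W[:3,:3].T@W[:3,3])
for t in ["phone","rest"]: print(t,env.tip_of(t,p)[:1])
Rp=phoneR();M=np.array([598.4,-207.4,86.2]);
for k in (-70,-35,0,35,70): print(k,proj(p,M+Rp[:,0]*k).round(1), proj(p,M+Rp[:,0]*k+Rp[:,2]*70).round(1))
pp=cur(env)[0]
E
```

```text
[ 541.69740696 -204.52649117  167.56696202] [ 2.53143460e+00 -6.95019732e-04  1.54853916e+00]
[ 446.07849967 -123.6544505   306.2695724 ]
phone [{'point': [614.7, -210.5, 60.1], 'score': 0.74}]
rest [{'point': [614.3, -196.8, 2.2], 'score': 0.77}]
-70 [283.7 289.7] [283.9 255.9]
-35 [284.  251.4] [284.1 223.9]
0 [284.2 210.5] [284.3 190.2]
35 [284.5 166.7] [284.5 154.6]
70 [284.8 119.8] [284.7 116.9]
```

View pics/c_w.png

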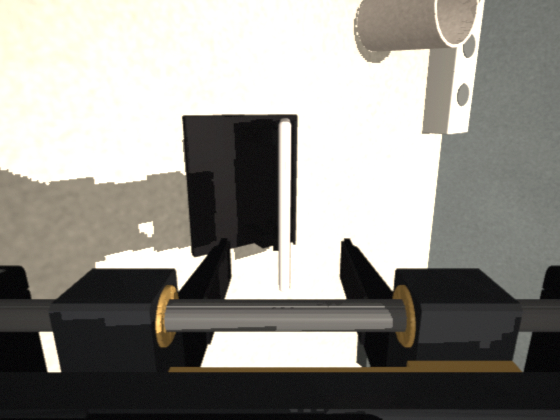

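```bash
python3 - <<'E'
from plan import *
from cell import env
p,R=cur(env)
M=np.array([598.4,-207.4,86.2]);Rp=phoneR();d=Rp[:,2]
p,R=plan(p,R,M+30*d,Rp,n=7); print(p)
E
```

```text
[[[0,0,0.62],[0,0,0]],[[0,0,0.62],[0,0,0]],[[0,0,0.62],[0,0,0]],[[0,0,0.62],[0,0,-0.01]],[[0.01,0,0.61],[-0.01,0,0]]]
[[[0,0,0.62],[0,0,0]],[[0,0,0.62],[0,0,0]]]
[ 615.45513832 -207.73772448   61.59785363]
```

>>> drive_tool:
  increments:
    - [[0, 0, 0.62], [0, 0, 0]]
    - [[0, 0, 0.62], [0, 0, 0]]
    - [[0, 0, 0.62], [0, 0, 0]]
    - [[0, 0, 0.62], [0, 0, 0]]
    - [[0, 0, 0.61], [0, 0, 0]]

```text
t: 4.58
eef_pos: [594.3, -208.7, 91.7]
tcp_rot: [2.531, -0.0, 1.543]
ft_force: [0.6, -0.6, 0.0]
opening: 0.601
```

>>> drive_tool:
  increments:
    - [[0, 0, 0.62], [0, 0, 0]]
    - [[0, 0, 0.62], [0, 0, 0]]
    - [[0, 0, 0], [0, 0, 0]]
    - [[0, 0, 0], [0, 0, 0]]

```text
t: 4.92
eef_pos: [615.1, -208.5, 61.3]
tcp_rot: [2.532, -0.001, 1.545]
ft_force: [0.1, 0.4, -0.2]
opening: 0.602
```

>>> drive_tool:
  increments:
    - [[0, 0, 0], [0, 0, 0]]
    - [[0, 0, 0], [0, 0, 0]]
    - [[0, 0, 0], [0, 0, 0]]
    - [[0, 0, 0], [0, 0, 0]]
  jaw: -1

```text
t: 5.25
eef_pos: [615.5, -208.1, 62.5]
tcp_rot: [2.53, 0.0, 1.545]
ft_force: [0.1, -0.2, 0.8]
opening: 0.373
```

>>> drive_tool:
  increments:
    - [[0, 0, 0], [0, 0, 0]]
    - [[0, 0, 0], [0, 0, 0]]
    - [[0, 0, 0], [0, 0, 0]]
    - [[0, 0, 0], [0, 0, 0]]
    - [[0, 0, 0], [0, 0, 0]]

```text
t: 5.67
eef_pos: [615.6, -207.8, 61.7]
tcp_rot: [2.531, -0.0, 1.546]
ft_force: [-0.5, 0.5, 1.9]
opening: 0.094
```

>>> drive_tool:
  increments:
    - [[0, 0, 0], [0, 0, 0]]
    - [[0, 0, 0], [0, 0, 0]]
    - [[0, 0, 0], [0, 0, 0]]

```text
t: 5.92
eef_pos: [615.6, -207.8, 61.7]
tcp_rot: [2.531, -0.0, 1.546]
ft_force: [-0.9, 0.5, 1.5]
opening: 0.091
```

```bash
python3 - <<'E'
from plan import *
from cell import env
p,R=cur(env)
p,R=plan(p,R,p-110*R[:,2],R,n=5)
p,R=plan(p,R,[639.5,172.7,190],tooldown(np.pi/2-0.083),n=16); print(p)
E
```

```text
[[[0,0,-0.73],[0,0,0]],[[0,0,-0.74],[0,0,0]],[[0,0,-0.73],[0,0,0]],[[0,0,-0.73],[0,0,0]],[[0,0,-0.74],[0,0,0]]]
[[[0.79,0.18,0.03],[0.48,-0.01,0.04]],[[0.8,0.17,0.02],[0.47,-0.02,0.05]],[[0.79,0.18,0.01],[0.48,-0.01,0.04]],[[0.8,0.17,0.01],[0.48,-0.02,0.05]],[[0.8,0.17,-0.01],[0.48,-0.01,0.04]]]
[[[0.79,0.16,-0.01],[0.47,-0.01,0.04]],[[0.8,0.16,-0.01],[0.48,-0.02,0.05]],[[0.8,0.16,-0.03],[0.48,-0.01,0.04]],[[0.8,0.16,-0.03],[0.47,-0.02,0.04]],[[0.8,0.15,-0.04],[0.48,-0.01,0.05]]]
[[[0.8,0.15,-0.04],[0.48,-0.01,0.04]],[[0.79,0.14,-0.05],[0.48,-0.02,0.05]],[[0.81,0.13,-0.06],[0.47,-0.01,0.04]],[[0.8,0.14,-0.06],[0.48,-0.02,0.04]],[[0.8,0.12,-0.07],[0.48,-0.01,0.05]]]
[[[0.8,0.12,-0.07],[0.47,-0.01,0.04]]]
[639.41245953 172.74237963 189.96106427]
```

>>> drive_tool:
  increments:
    - [[0, 0, -0.73], [0, 0, 0]]
    - [[0, 0, -0.74], [0, 0, 0]]
    - [[0, 0, -0.73], [0, 0, 0]]
    - [[0, 0, -0.73], [0, 0, 0]]
    - [[0, 0, -0.74], [0, 0, 0]]

```text
t: 6.33
eef_pos: [551.5, -206.1, 152.0]
tcp_rot: [2.532, -0.0, 1.546]
ft_force: [-0.4, -0.4, -2.3]
opening: 0.095
```

>>> drive_tool:
  increments:
    - [[0.79, 0.18, 0.03], [0.48, -0.01, 0.04]]
    - [[0.8, 0.17, 0.02], [0.47, -0.02, 0.05]]
    - [[0.79, 0.18, 0.01], [0.48, -0.01, 0.04]]
    - [[0.8, 0.17, 0.01], [0.48, -0.02, 0.05]]
    - [[0.8, 0.17, -0.01], [0.48, -0.01, 0.04]]

```text
t: 6.75
eef_pos: [571.2, -119.4, 159.9]
tcp_rot: [2.673, -0.011, 1.537]
ft_force: [-0.5, 0.3, -2.5]
opening: 0.094
```

>>> drive_tool:
  increments:
    - [[0.79, 0.16, -0.01], [0.47, -0.01, 0.04]]
    - [[0.8, 0.16, -0.01], [0.48, -0.02, 0.05]]
    - [[0.8, 0.16, -0.03], [0.48, -0.01, 0.04]]
    - [[0.8, 0.16, -0.03], [0.47, -0.02, 0.04]]
    - [[0.8, 0.15, -0.04], [0.48, -0.01, 0.05]]

```text
t: 7.17
eef_pos: [595.5, -4.7, 173.5]
tcp_rot: [2.857, -0.013, 1.52]
ft_force: [0.5, -0.0, -1.5]
opening: 0.098
```

>>> drive_tool:
  increments:
    - [[0.8, 0.15, -0.04], [0.48, -0.01, 0.04]]
    - [[0.79, 0.14, -0.05], [0.48, -0.02, 0.05]]
    - [[0.81, 0.13, -0.06], [0.47, -0.01, 0.04]]
    - [[0.8, 0.14, -0.06], [0.48, -0.02, 0.04]]
    - [[0.8, 0.12, -0.07], [0.48, -0.01, 0.05]]

```text
t: 7.58
eef_pos: [620.6, 114.1, 187.5]
tcp_rot: [3.048, -0.011, 1.502]
ft_force: [-0.5, -1.4, -2.0]
opening: 0.098
```

>>> drive_tool:
  increments:
    - [[0.8, 0.12, -0.07], [0.47, -0.01, 0.04]]
    - [[0, 0, 0], [0, 0, 0]]
    - [[0, 0, 0], [0, 0, 0]]
    - [[0, 0, 0], [0, 0, 0]]

```text
t: 7.92
eef_pos: [625.3, 136.2, 189.7]
tcp_rot: [3.084, -0.01, 1.499]
ft_force: [0.4, 0.5, -1.9]
opening: 0.093
```

```bash
python3 - <<'E'
from plan import *
from cell import env
import pickle
for n in ["wrist","side","top"]:
    p=env.read_camera(n);pickle.dump(p,open(f"pics/d_{n}.pkl","wb"))
    print(n,[ (t,[(round(d["score"],2),np.round(d["point"],1)) for d in env.tip_of(t,p)[:1]]) for t in ["phone","slot","pull_knob"]])
p=load("pics/d_wrist.pkl"); cv2.imwrite("pics/d_w.png",np.clip(p["pixels"]*1.8,0,255).astype(np.uint8))
crop(load("pics/d_side.pkl"),215,60,355,200,5,"pics/d_s.png")
crop(load("pics/d_top.pkl"),150,100,280,250,5,"pics/d_t.png")
print(env.state()["eef_pos"],env.state()["tcp_rot"],env.state()["opening"])
E
```

```text
wrist [('phone', [(0.73, array([625.6, 133.7, 190.4]))]), ('slot', [(0.89, array([640.8, 169.5,  59.1]))]), ('pull_knob', [(0.78, array([512.2, 184.7,  44.3]))])]
side [('phone', [(0.59, array([627.8, 137. , 192. ]))]), ('slot', [(0.93, array([638.7, 170.6,  62.8]))]), ('pull_knob', [(0.74, array([377.1, -23.1,  -2.4]))])]
top [('phone', []), ('slot', []), ('pull_knob', [])]
[625.84198718 136.46080698 190.43538869] [ 3.08315703 -0.01087928  1.49898408] 0.0945888308265396
```

View pics/d_w.png

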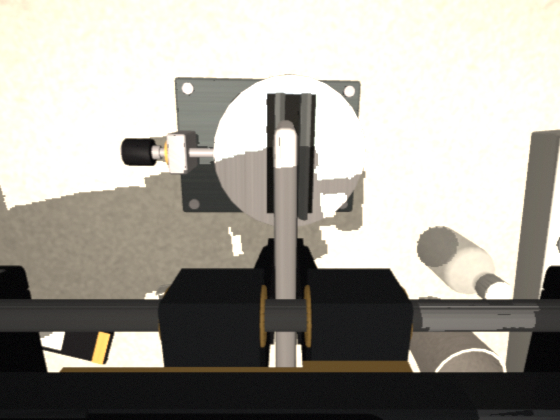

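View pics/d_s.png

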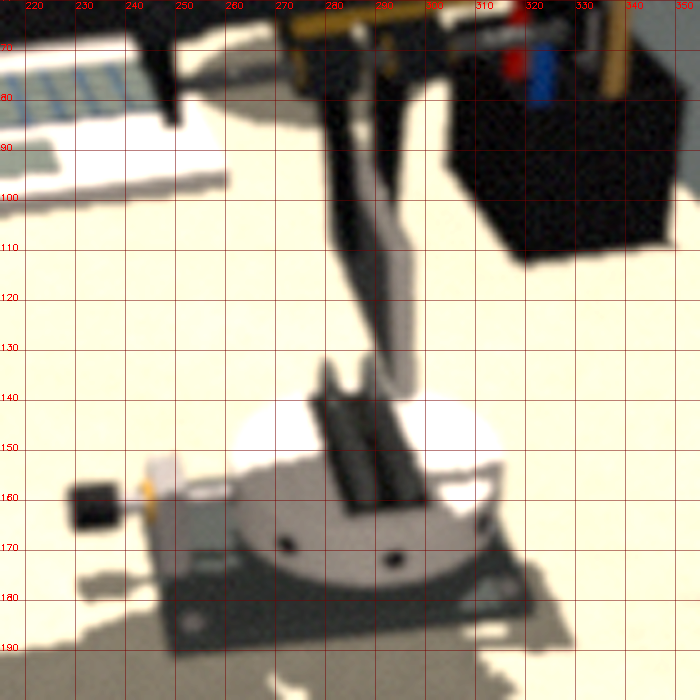

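View pics/d_t.png

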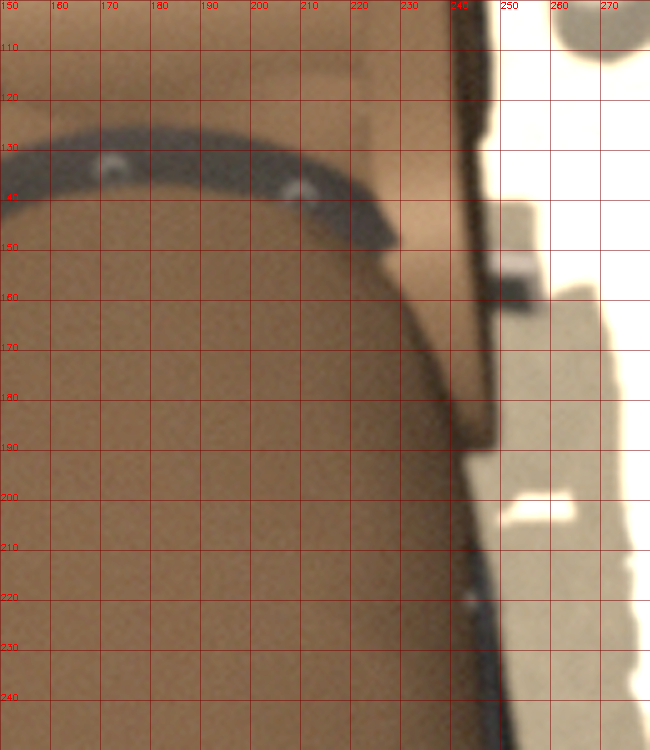

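```bash
python3 - <<'E'
from plan import *
from cell import env
p,R=cur(env)
p,R=plan(p,R,[639.5,172.7,170],tooldown(np.pi/2-0.083),n=3); print(p)
E
```

```text
[[[0.41,0.11,0.24],[0.24,-0.05,0.05]],[[0.41,0.11,0.23],[0.25,-0.04,0.04]],[[0.41,0.12,0.23],[0.24,-0.05,0.05]]]
[639.62671648 172.57149071 170.11574354]
```

>>> drive_tool:
  increments:
    - [[0.41, 0.11, 0.24], [0.24, -0.05, 0.05]]
    - [[0.41, 0.11, 0.23], [0.25, -0.04, 0.04]]
    - [[0.41, 0.12, 0.23], [0.24, -0.05, 0.05]]
    - [[0, 0, 0], [0, 0, 0]]
    - [[0, 0, 0], [0, 0, 0]]

```text
t: 8.93
eef_pos: [639.5, 172.9, 169.4]
tcp_rot: [-3.141, 0.0, 1.489]
ft_force: [-0.3, -0.4, -1.4]
opening: 0.094
```

```bash
python3 - <<'E'
from plan import *
from cell import env
import pickle
for n in ["wrist","side"]:
    p=env.read_camera(n);pickle.dump(p,open(f"pics/e_{n}.pkl","wb"))
    print(n,[ (t,[(round(d["score"],2),np.round(d["point"],1)) for d in env.tip_of(t,p)[:1]]) for t in ["phone","slot","pull_knob"]])
p=load("pics/e_wrist.pkl"); crop(p,180,0,380,240,3.3,"pics/e_w.png")
crop(load("pics/e_side.pkl"),215,80,345,200,6,"pics/e_s.png")
print(env.state()["eef_pos"],env.state()["tcp_rot"],env.state()["opening"])
E
```

```text
wrist [('phone', [(0.79, array([638.8, 171.8, 169.8]))]), ('slot', [(0.75, array([643. , 171.1,  61.6]))]), ('pull_knob', [(0.94, array([511.1, 185.3,  43.1]))])]
side [('phone', [(0.72, array([643.5, 174.1, 169.7]))]), ('slot', [(0.8, array([637.5, 173.2,  62.8]))]), ('pull_knob', [(0.42, array([509.4, 185.5,  46.4]))])]
[639.62392193 172.34701451 170.43724808] [ 3.14115209e+00 -1.54905429e-04  1.48716683e+00] 0.0917563981113075
```

View pics/e_w.png

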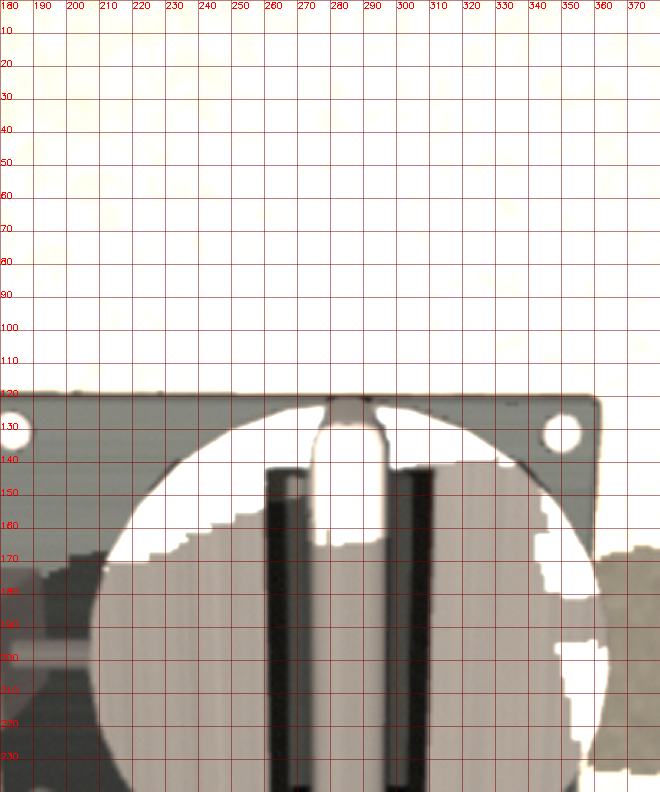

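View pics/e_s.png

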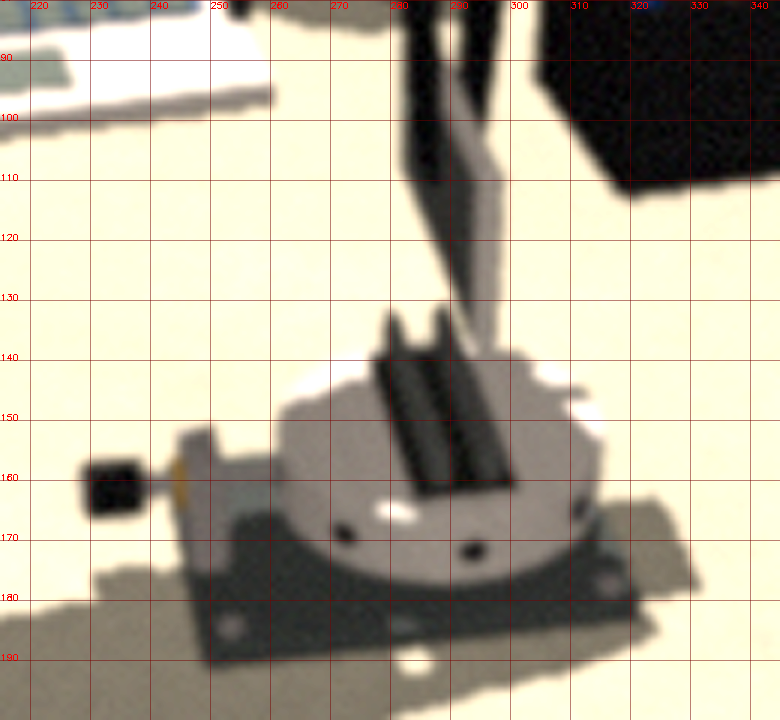

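>>> drive_tool:
  increments:
    - [[0, 0.02, 0.4], [0, 0, 0]]
    - [[0, 0, 0.4], [0, 0, 0]]
    - [[0, 0, 0.4], [0, 0, 0]]
    - [[0, 0, 0.4], [0, 0, 0]]
    - [[0, 0, 0.1], [0, 0, 0]]

```text
t: 9.75
eef_pos: [639.1, 172.4, 115.9]
tcp_rot: [-3.138, 0.001, 1.487]
ft_force: [-0.3, 0.1, -2.8]
opening: 0.093
```

>>> drive_tool:
  increments:
    - [[0, 0, 0.1], [0, 0, 0]]
    - [[0, 0, 0.1], [0, 0, 0]]
    - [[0, 0, 0.1], [0, 0, 0]]
    - [[0, 0, 0], [0, 0, 0]]

```text
t: 10.08
eef_pos: [640.2, 172.6, 109.8]
tcp_rot: [-3.141, 0.0, 1.488]
ft_force: [-0.5, -0.1, -0.9]
opening: 0.096
```

>>> drive_tool:
  increments:
    - [[0, 0, 0.07], [0, 0, 0]]
    - [[0, 0, 0.07], [0, 0, 0]]
    - [[0, 0, 0], [0, 0, 0]]

```text
t: 10.33
eef_pos: [640.1, 172.6, 105.7]
tcp_rot: [-3.141, 0.0, 1.488]
ft_force: [-0.2, -0.4, -1.1]
opening: 0.094
```

>>> drive_tool:
  increments:
    - [[0, 0, 0.04], [0, 0, 0]]
    - [[0, 0, 0], [0, 0, 0]]

```text
t: 10.5
eef_pos: [640.2, 172.6, 104.6]
tcp_rot: [-3.141, -0.0, 1.488]
ft_force: [-0.8, 0.0, -1.2]
opening: 0.091
```

>>> drive_tool:
  increments:
    - [[0, 0, 0.04], [0, 0, 0]]
    - [[0, 0, 0], [0, 0, 0]]

```text
t: 10.67
eef_pos: [640.2, 172.6, 103.3]
tcp_rot: [-3.141, -0.0, 1.487]
ft_force: [-0.5, -0.1, -1.8]
opening: 0.092
```

>>> drive_tool:
  increments:
    - [[0, 0, 0.04], [0, 0, 0]]
    - [[0, 0, 0], [0, 0, 0]]

```text
t: 10.83
eef_pos: [640.2, 172.6, 102.1]
tcp_rot: [-3.141, 0.0, 1.487]
ft_force: [-0.0, 0.3, -1.8]
opening: 0.091
```

>>> drive_tool:
  increments:
    - [[0, 0, 0.04], [0, 0, 0]]
    - [[0, 0, 0], [0, 0, 0]]

```text
t: 11.0
eef_pos: [640.1, 172.6, 100.9]
tcp_rot: [-3.141, 0.0, 1.488]
ft_force: [-0.3, 0.3, -0.9]
opening: 0.096
```

>>> drive_tool:
  increments:
    - [[0, 0, 0.04], [0, 0, 0]]
    - [[0, 0, 0], [0, 0, 0]]

```text
t: 11.17
eef_pos: [640.2, 172.6, 99.7]
tcp_rot: [-3.141, 0.0, 1.487]
ft_force: [-0.2, -0.5, -1.1]
opening: 0.096
```

```bash
python3 - <<'E'
from plan import *
from cell import env
import pickle
for n in ["wrist","side"]:
    p=env.read_camera(n);pickle.dump(p,open(f"pics/f_{n}.pkl","wb"))
    print(n,[ (t,[(round(d["score"],2),np.round(d["point"],1)) for d in env.tip_of(t,p)[:1]]) for t in ["phone","slot"]])
p=load("pics/f_wrist.pkl"); crop(p,180,60,380,240,4,"pics/f_w.png")
s=load("pics/f_side.pkl");crop(s,215,80,345,200,6,"pics/f_s.png")
print(env.state()["eef_pos"],env.state()["tcp_rot"],env.state()["opening"])
ey=np.array([.083,.9966,0])
S=np.array([639.5,172.7,0])
for z in (64,134): print(z,proj(s,S+[0,0,z]-70*ey), proj(p,S+[0,0,z]+70*ey))
E
```

```text
wrist [('phone', [(0.69, array([640.4, 169.8,  97.8]))]), ('slot', [(0.59, array([637.2, 172. ,  61.1]))])]
side [('phone', [(0.81, array([641.2, 173.5,  98.4]))]), ('slot', [(0.85, array([639.1, 169.3,  63.1]))])]
[640.20760238 172.61334546  99.90276953] [-3.14147243e+00 -1.78247534e-06  1.48751748e+00] 0.09328876352955945
64 [294.53755621 166.04845811] [284.16972881 118.48147153]
134 [295.55240654 139.12798939] [283.7873105  125.70778862]
```

View pics/f_s.png

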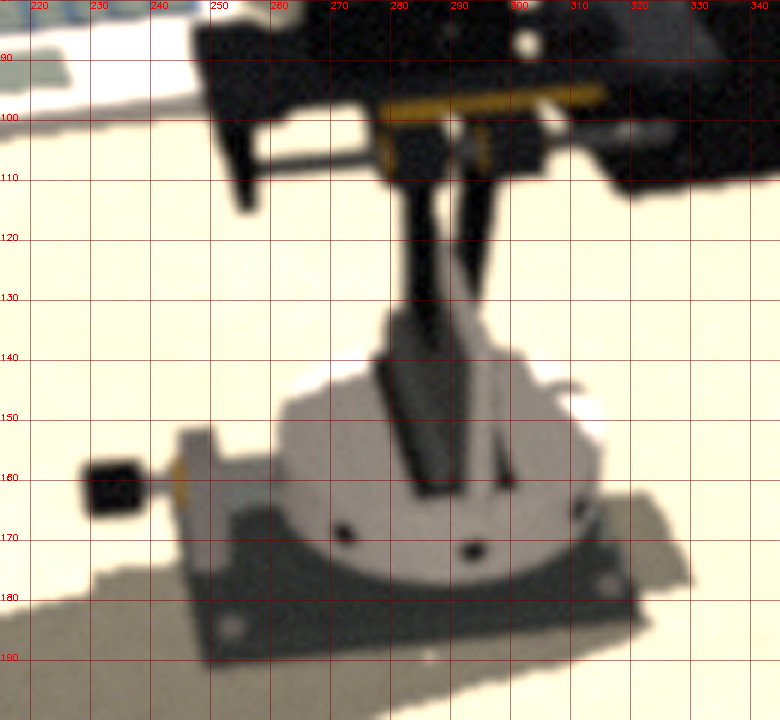

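View pics/f_w.png

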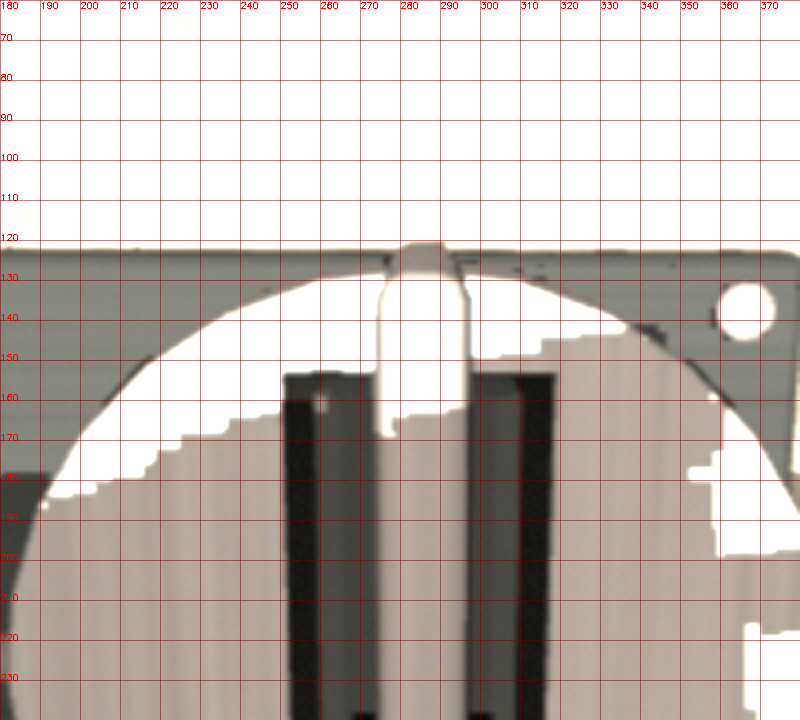

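>>> drive_tool:
  increments:
    - [[0, 0, 0.04], [0, 0, 0]]
    - [[0, 0, 0], [0, 0, 0]]

```text
t: 11.63
eef_pos: [640.4, 172.6, 99.5]
tcp_rot: [3.141, -0.0, 1.488]
ft_force: [-2.0, -0.2, 5.2]
opening: 0.091
```

>>> drive_tool:
  increments:
    - [[0, 0, 0.04], [0, 0, 0]]
    - [[0, 0, 0], [0, 0, 0]]

```text
t: 11.8
eef_pos: [640.4, 172.6, 99.5]
tcp_rot: [3.14, -0.0, 1.488]
ft_force: [-4.7, -1.1, 14.3]
opening: 0.093
```

>>> drive_tool:
  increments:
    - [[0, 0, -0.04], [0, 0, 0]]
    - [[0, 0, 0], [0, 0, 0]]

```text
t: 11.97
eef_pos: [640.4, 172.6, 99.4]
tcp_rot: [3.141, -0.0, 1.488]
ft_force: [-2.7, -1.1, 7.6]
opening: 0.094
```

>>> drive_tool:
  increments:
    - [[0, 0, 0], [0, 0, 0]]
    - [[0, 0, 0], [0, 0, 0]]
    - [[0, 0, 0], [0, 0, 0]]
    - [[0, 0, 0], [0, 0, 0]]
    - [[0, 0, 0], [0, 0, 0]]
  jaw: 0

```text
t: 12.38
eef_pos: [640.2, 172.6, 98.4]
tcp_rot: [-3.141, 0.0, 1.487]
ft_force: [-1.2, 0.4, -0.4]
opening: 0.384
```

```bash
python3 - <<'E'
from plan import *
from cell import env
import pickle
p=env.read_camera("side");pickle.dump(p,open(f"pics/g_side.pkl","wb"))
crop(p,215,80,345,200,6,"pics/g_s.png")
print(env.state()["eef_pos"],env.state()["tcp_rot"],env.state()["opening"],env.state()["ft_force"])
E
```

```text
[640.19676447 172.58421882  98.49417288] [-3.14126668e+00  1.98815955e-05  1.48746162e+00] 0.4279504953949556 [ 0.20698446  0.13563116 -0.67791658]
```

View pics/g_s.png

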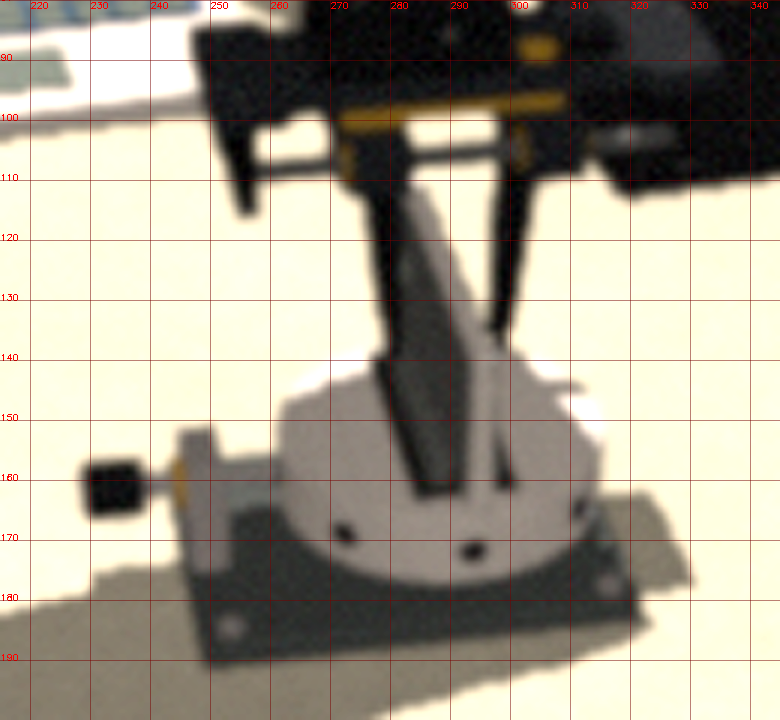

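```bash
python3 - <<'E'
from plan import *
from cell import env
p,R=cur(env)
p,R=plan(p,R,p+[0,0,100],R,n=5)
p,R=plan(p,R,[510.3,184,160],tooldown(np.pi-0.083),n=20); print(p)
E
```

```text
[[[0,0,-0.67],[0,0,0]],[[0,0,-0.66],[0,0,0]],[[0,0,-0.67],[0,0,0]],[[0,0,-0.67],[0,0,0]],[[0,0,-0.66],[0,0,0]]]
[[[0,-0.22,0.06],[0,0,-0.98]],[[0.02,-0.21,0.07],[0,0,-0.98]],[[0.03,-0.22,0.06],[0,0,-0.99]],[[0.06,-0.21,0.07],[0,0,-0.98]],[[0.06,-0.21,0.06],[0,0,-0.98]]]
[[[0.09,-0.2,0.06],[0,0,-0.98]],[[0.1,-0.19,0.07],[0,0,-0.98]],[[0.11,-0.18,0.06],[0,0,-0.99]],[[0.13,-0.18,0.07],[0,0,-0.98]],[[0.14,-0.16,0.06],[0,0,-0.98]]]
[[[0.16,-0.16,0.06],[0,0,-0.98]],[[0.16,-0.14,0.07],[0,0,-0.98]],[[0.18,-0.13,0.06],[0,0,-0.99]],[[0.18,-0.11,0.07],[0,0,-0.98]],[[0.2,-0.1,0.06],[0,0,-0.98]]]
[[[0.2,-0.08,0.06],[0,0,-0.98]],[[0.21,-0.06,0.07],[0,0,-0.98]],[[0.21,-0.05,0.06],[0,0,-0.99]],[[0.21,-0.04,0.07],[0,0,-0.98]],[[0.22,-0.01,0.06],[0,0,-0.98]]]
[510.29609827 184.09752136 160.03667225]
```

>>> drive_tool:
  increments:
    - [[0, 0, -0.67], [0, 0, 0]]
    - [[0, 0, -0.66], [0, 0, 0]]
    - [[0, 0, -0.67], [0, 0, 0]]
    - [[0, 0, -0.67], [0, 0, 0]]
    - [[0, 0, -0.66], [0, 0, 0]]

```text
t: 12.85
eef_pos: [640.2, 172.6, 199.5]
tcp_rot: [-3.141, -0.0, 1.488]
ft_force: [0.2, 0.3, 0.6]
opening: 0.5
```

>>> drive_tool:
  increments:
    - [[0, -0.22, 0.06], [0, 0, -0.98]]
    - [[0.02, -0.21, 0.07], [0, 0, -0.98]]
    - [[0.03, -0.22, 0.06], [0, 0, -0.99]]
    - [[0.06, -0.21, 0.07], [0, 0, -0.98]]
    - [[0.06, -0.21, 0.06], [0, 0, -0.98]]

```text
t: 13.27
eef_pos: [607.3, 175.4, 188.8]
tcp_rot: [-3.141, -0.0, 1.884]
ft_force: [-0.4, 0.0, -0.6]
opening: 0.502
```

>>> drive_tool:
  increments:
    - [[0.09, -0.2, 0.06], [0, 0, -0.98]]
    - [[0.1, -0.19, 0.07], [0, 0, -0.98]]
    - [[0.11, -0.18, 0.06], [0, 0, -0.99]]
    - [[0.13, -0.18, 0.07], [0, 0, -0.98]]
    - [[0.14, -0.16, 0.06], [0, 0, -0.98]]

```text
t: 13.68
eef_pos: [575.0, 178.4, 179.2]
tcp_rot: [-3.141, -0.0, 2.277]
ft_force: [0.1, -0.2, 0.4]
opening: 0.501
```

>>> drive_tool:
  increments:
    - [[0.16, -0.16, 0.06], [0, 0, -0.98]]
    - [[0.16, -0.14, 0.07], [0, 0, -0.98]]
    - [[0.18, -0.13, 0.06], [0, 0, -0.99]]
    - [[0.18, -0.11, 0.07], [0, 0, -0.98]]
    - [[0.2, -0.1, 0.06], [0, 0, -0.98]]

```text
t: 14.1
eef_pos: [542.4, 181.1, 169.7]
tcp_rot: [3.142, -0.0, 2.67]
ft_force: [0.8, 0.3, 0.6]
opening: 0.501
```

>>> drive_tool:
  increments:
    - [[0.2, -0.08, 0.06], [0, 0, -0.98]]
    - [[0.21, -0.06, 0.07], [0, 0, -0.98]]
    - [[0.21, -0.05, 0.06], [0, 0, -0.99]]
    - [[0.21, -0.04, 0.07], [0, 0, -0.98]]
    - [[0.22, -0.01, 0.06], [0, 0, -0.98]]

```text
t: 14.52
eef_pos: [510.0, 184.1, 160.1]
tcp_rot: [3.142, -0.0, 3.063]
ft_force: [0.7, 0.1, 0.1]
opening: 0.501
```

>>> drive_tool:
  increments:
    - [[0, 0, 0], [0, 0, 0]]
    - [[0, 0, 0], [0, 0, 0]]

```text
t: 14.68
eef_pos: [510.4, 184.2, 160.3]
tcp_rot: [3.142, 0.0, 3.056]
ft_force: [0.3, -0.1, 0.1]
opening: 0.5
```

```bash
python3 - <<'E'
from plan import *
from cell import env
import pickle
for n in ["wrist","side","top"]:
    p=env.read_camera(n);pickle.dump(p,open(f"pics/k_{n}.pkl","wb"))
    print(n,[ (t,[(round(d["score"],2),np.round(d["point"],1)) for d in env.tip_of(t,p)[:1]]) for t in ["phone","slot","pull_knob"]])
p=load("pics/k_wrist.pkl"); cv2.imwrite("pics/k_w.png",np.clip(p["pixels"]*1.8,0,255).astype(np.uint8))
s=load("pics/k_side.pkl");crop(s,215,60,345,200,5,"pics/k_s.png")
print(env.state()["eef_pos"],env.state()["tcp_rot"],env.state()["opening"],env.state()["ft_force"])
print(proj(p,[510.3,184,45]),proj(s,[510.3,184,45]))
E
```

```text
wrist [('phone', [(0.74, array([637.6, 171.6,  98.8]))]), ('slot', [(0.7, array([639.6, 171. ,  63.1]))]), ('pull_knob', [(0.73, array([509. , 181. ,  42.6]))])]
side [('phone', [(0.6, array([642.3, 174.8,  99.7]))]), ('slot', [(0.73, array([638.7, 173.2,  65. ]))]), ('pull_knob', [(0.54, array([638.9, 177.1,  97.2]))])]
top [('phone', [(0.64, array([643.9, 172.6,  98.5]))]), ('slot', [(0.79, array([639.1, 170.1,  65.6]))]), ('pull_knob', [])]
[510.33410485 184.10211384 160.19288543] [ 3.14156153e+00 -8.83850809e-05  3.05854636e+00] 0.5010802018135565 [-0.31505528  0.06769583  0.1067774 ]
[284.86295872 201.00209553] [233.88566579 161.2121138 ]
```

View pics/k_w.png

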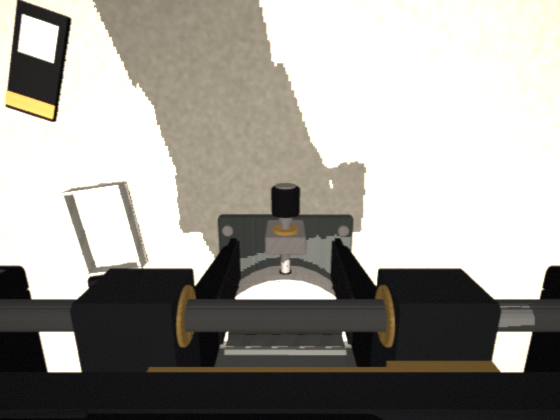

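View pics/k_s.png

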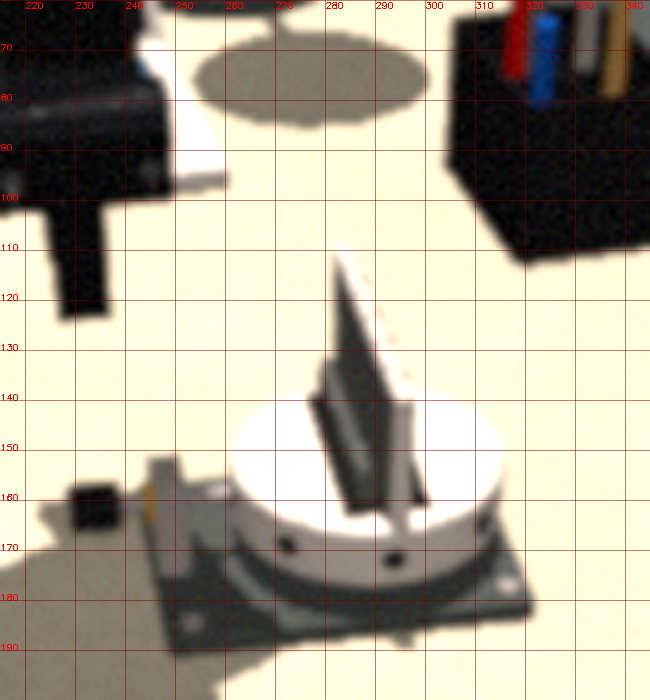

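>>> drive_tool:
  increments:
    - [[0, 0, 0.75], [0, 0, 0]]
    - [[0, 0, 0.75], [0, 0, 0]]
    - [[0, 0, 0.75], [0, 0, 0]]
    - [[0, 0, 0.75], [0, 0, 0]]
    - [[0, 0, 0.75], [0, 0, 0]]

```text
t: 15.7
eef_pos: [510.3, 184.1, 46.8]
tcp_rot: [3.141, 0.0, 3.059]
ft_force: [0.3, 0.0, 0.5]
opening: 0.504
```

>>> drive_tool:
  increments:
    - [[0, 0, 0.4], [0, 0, 0]]
    - [[0, 0, 0.3], [0, 0, 0]]
    - [[0, 0, 0], [0, 0, 0]]

```text
t: 15.95
eef_pos: [509.7, 183.9, 25.2]
tcp_rot: [-3.141, -0.002, 3.059]
ft_force: [0.1, 0.7, 0.3]
opening: 0.5
```

>>> drive_tool:
  increments:
    - [[0, 0, 0], [0, 0, 0]]
    - [[0, 0, 0], [0, 0, 0]]
    - [[0, 0, 0], [0, 0, 0]]
    - [[0, 0, 0], [0, 0, 0]]
    - [[0, 0, 0], [0, 0, 0]]
  jaw: -1

```text
t: 16.37
eef_pos: [510.6, 184.2, 27.4]
tcp_rot: [3.141, 0.001, 3.059]
ft_force: [-0.7, 0.3, 4.8]
opening: 0.246
```

>>> drive_tool:
  increments:
    - [[0, 0, 0], [0, 0, 0]]
    - [[0, 0, 0], [0, 0, 0]]
    - [[0, 0, 0], [0, 0, 0]]

```text
t: 16.62
eef_pos: [510.6, 184.2, 27.4]
tcp_rot: [3.141, 0.001, 3.059]
ft_force: [-0.3, -0.2, 7.0]
opening: 0.246
```

>>> drive_tool:
  increments:
    - [[0.1, 0, -0.02], [0, 0, 0]]
    - [[0.1, 0, -0.02], [0, 0, 0]]
    - [[0.1, 0, 0], [0, 0, 0]]
    - [[0.1, 0, 0], [0, 0, 0]]
    - [[0, 0, 0], [0, 0, 0]]

```text
t: 17.03
eef_pos: [499.6, 185.2, 27.6]
tcp_rot: [3.141, 0.003, 3.059]
ft_force: [9.6, -1.2, -13.1]
opening: 0.244
```

>>> drive_tool:
  increments:
    - [[0.08, 0, 0], [0, 0, 0]]
    - [[0.06, 0, 0], [0, 0, 0]]
    - [[0, 0, 0], [0, 0, 0]]

```text
t: 17.28
eef_pos: [495.9, 185.5, 27.6]
tcp_rot: [3.141, 0.004, 3.059]
ft_force: [12.4, -0.9, -14.5]
opening: 0.246
```

>>> drive_tool:
  increments:
    - [[0.03, 0, 0.02], [0, 0, 0]]
    - [[0, 0, 0], [0, 0, 0]]
    - [[0, 0, 0], [0, 0, 0]]
    - [[0, 0, 0], [0, 0, 0]]
    - [[0, 0, 0], [0, 0, 0]]

```text
t: 17.7
eef_pos: [495.7, 185.5, 27.5]
tcp_rot: [3.14, 0.005, 3.059]
ft_force: [11.6, -3.0, -8.0]
opening: 0.245
```

```bash
python3 - <<'E'
from plan import *
from cell import env
import pickle
for n in ["wrist","side","top"]:
    p=env.read_camera(n);pickle.dump(p,open(f"pics/m_{n}.pkl","wb"))
    print(n,[ (t,[(round(d["score"],2),np.round(d["point"],1)) for d in env.tip_of(t,p)[:1]]) for t in ["phone","slot","pull_knob"]])
p=load("pics/m_wrist.pkl"); cv2.imwrite("pics/m_w.png",np.clip(p["pixels"]*1.8,0,255).astype(np.uint8))
s=load("pics/m_side.pkl");crop(s,205,80,335,200,6,"pics/m_s.png")
print(env.state()["eef_pos"],env.state()["tcp_rot"],env.state()["opening"],env.state()["ft_force"])
ex=np.array([.9966,-.083,0])
for k in (0,15): print([proj(s,np.array([510.3,184,45])-ex*(k+o)).round(1) for o in (-12,0,12)],[proj(p,np.array([510.3,184,45])-ex*(k+o)).round(1) for o in (-12,0,12)])
E
```

```text
wrist [('phone', []), ('slot', []), ('pull_knob', [(0.74, array([497.5, 183. ,  44.2]))])]
side [('phone', [(0.76, array([643.3, 172.7, 100. ]))]), ('slot', [(0.78, array([640.2, 170.3,  65.5]))]), ('pull_knob', [(0.56, array([493.5, 187.1,  44.3]))])]
top [('phone', [(0.72, array([641.7, 172.4,  98.5]))]), ('slot', [(0.88, array([639.6, 170.2,  67. ]))]), ('pull_knob', [])]
[495.74418286 185.53045933  27.5220831 ] [3.14037406 0.00505033 3.05854805] 0.24649475530428125 [11.71428974 -2.76361974 -7.5562667 ]
[array([239. , 160.7]), array([233.9, 161.2]), array([228.8, 161.8])] [array([284.2, 323.5]), array([284.2, 302.2]), array([284.2, 279.9])]
[array([232.6, 161.3]), array([227.5, 161.9]), array([222.4, 162.4])] [array([284.2, 296.7]), array([284.2, 274.2]), array([284.2, 250.9])]
```

View pics/m_w.png

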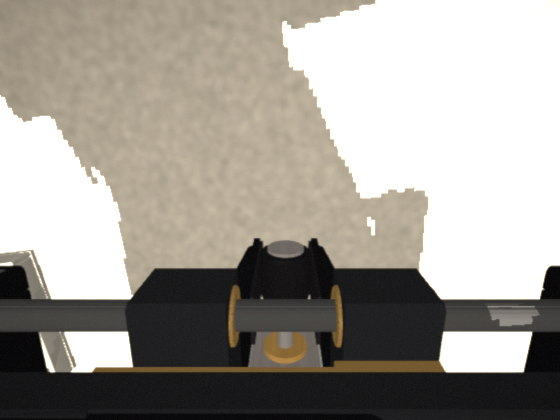

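View pics/m_s.png

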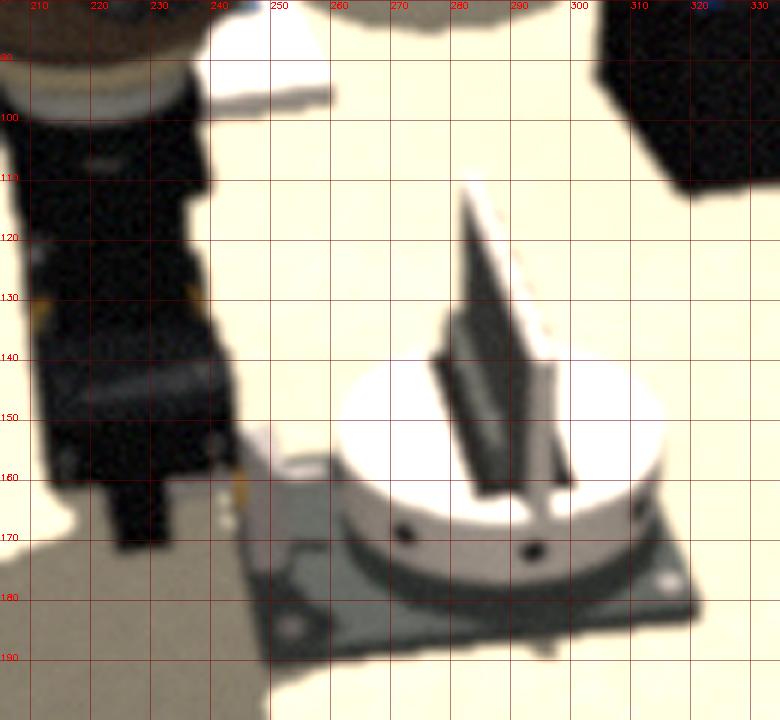

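>>> drive_tool:
  increments:
    - [[0, 0, 0.01], [0, 0, 0]]
    - [[0, 0, 0], [0, 0, 0]]
    - [[0, 0, 0], [0, 0, 0]]
    - [[0, 0, 0], [0, 0, 0]]
    - [[0, 0, 0], [0, 0, 0]]

```text
t: 18.72
eef_pos: [496.0, 185.5, 27.5]
tcp_rot: [3.14, 0.006, 3.059]
ft_force: [10.6, -3.4, -4.2]
opening: 0.246
```

>>> drive_tool:
  increments:
    - [[0, 0, 0], [0, 0, 0]]
    - [[0, 0, 0], [0, 0, 0]]
    - [[0, 0, 0], [0, 0, 0]]
    - [[0, 0, 0], [0, 0, 0]]
    - [[0, 0, 0], [0, 0, 0]]

```text
t: 19.13
eef_pos: [496.0, 185.5, 27.5]
tcp_rot: [3.14, 0.006, 3.059]
ft_force: [11.1, -3.1, -4.1]
opening: 0.246
```

```bash
python3 - <<'E'
from plan import *
from cell import env
import pickle
p=env.read_camera("wrist")
a=load("pics/m_wrist.pkl")
for q in (a,p):
    g=q["pixels"][235:265,285-3:285+3].mean(axis=(1,2)); print(g.round().astype(int))
crop(p,225,225,345,370,5,"pics/n_w.png")
print(env.state()["eef_pos"],env.state()["opening"],env.state()["ft_force"],env.state()["t"])
t=env.read_camera("top"); pickle.dump(t,open("pics/n_top.pkl","wb"))
for n in ["screwdriver","screw_tray","battery","tape_roll","panel","bottle","cup","phone"]:
    print(n,[(round(d["score"],2),np.round(d["point"])) for d in env.tip_of(n,t)[:1]])
E
```

```text
[100 100  99  99  96  75  61  59  58  58  58  59  58  58  58  59  58  58
  59  67  75  75  59  26  10  11  14  15  14  13]
[100 100  99  98  95  75  61  59  58  58  58  58  59  58  58  59  58  59
  59  66  75  75  61  27  10   9  12  16  15  13]
[495.97741461 185.5253122   27.50661457] 0.24080738070633195 [12.3915585  -3.3674465  -3.91364607] 19.1833
screwdriver [(0.96, array([655.,   2.,   5.]))]
screw_tray [(0.63, array([532.,   9.,   1.]))]
battery [(0.61, array([382., -22.,   5.]))]
tape_roll [(0.71, array([308., 169.,  -0.]))]
panel [(0.78, array([ 337., -208.,   -0.]))]
bottle [(0.96, array([799.,  55.,   3.]))]
cup [(0.55, array([787., -48.,  -5.]))]
phone [(0.67, array([644., 169.,  98.]))]
```

View pics/n_w.png

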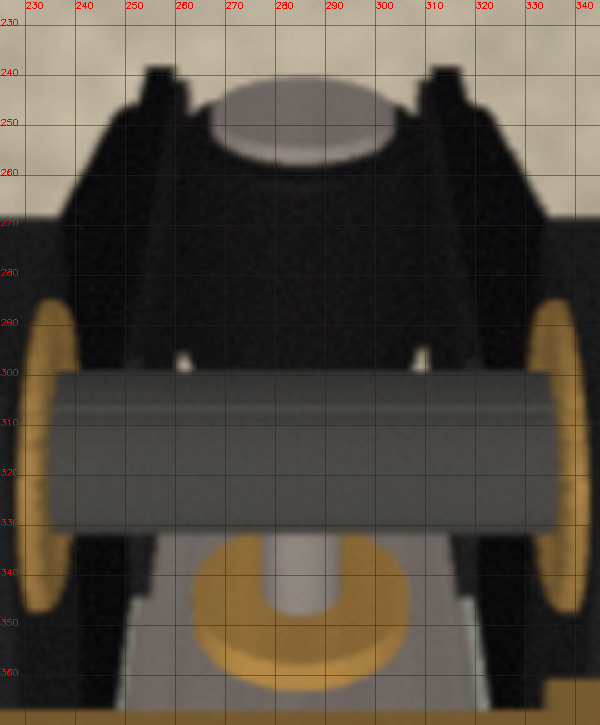

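>>> drive_tool:
  increments:
    - [[0.04, 0, 0], [0, 0, 0]]
    - [[0, 0, 0], [0, 0, 0]]
    - [[0, 0, 0], [0, 0, 0]]
    - [[0, 0, 0], [0, 0, 0]]

```text
t: 19.97
eef_pos: [494.8, 185.6, 27.5]
tcp_rot: [3.14, 0.006, 3.059]
ft_force: [10.7, -3.9, -4.3]
opening: 0.244
```

>>> drive_tool:
  increments:
    - [[0, 0, 0], [0, 0, 0]]
    - [[0, 0, 0], [0, 0, 0]]
    - [[0, 0, 0], [0, 0, 0]]
    - [[0, 0, 0], [0, 0, 0]]

```text
t: 20.3
eef_pos: [494.8, 185.6, 27.5]
tcp_rot: [3.14, 0.006, 3.059]
ft_force: [11.1, -4.0, -4.7]
opening: 0.245
```

```bash
python3 - <<'E'
from plan import *
from cell import env
p=env.read_camera("wrist"); s=env.read_camera("side")
print(p["pixels"][235:265,282:288].mean(axis=(1,2)).round().astype(int))
print(p["pixels"][335:368,282:288].mean(axis=(1,2)).round().astype(int))
print(load("pics/m_wrist.pkl")["pixels"][335:368,282:288].mean(axis=(1,2)).round().astype(int))
crop(p,225,225,345,370,5,"pics/o_w.png"); crop(s,205,80,335,200,6,"pics/o_s.png")
# bracket-to-face: project face with z=45
for k in (13,14,15,16): print(k,proj(p,np.array([510.3,184,45])-np.array([.9966,-.083,0])*(k+12)).round(1))
print(env.state()["eef_pos"],env.state()["ft_force"], [(round(d["score"],2),np.round(d["point"])) for d in env.tip_of("phone",s)[:1]])
E
```

```text
[100 100 100 100  96  76  62  59  58  59  59  59  58  58  58  58  58  59
  59  66  75  75  61  27  10  10  13  16  14  13]
[74 75 75 75 75 74 74 75 74 74 74 74 74 74 71 58 54 54 53 54 53 54 54 54
 58 68 70 70 70 70 62 58 50]
[75 75 74 74 75 75 74 74 74 74 74 74 73 64 56 54 54 54 53 53 54 54 55 65
 70 71 70 70 65 59 58 57 51]
13 [284.1 256.7]
14 [284.1 254.7]
15 [284.1 252.7]
16 [284.1 250.7]
[494.81934811 185.63058586  27.48975185] [11.39078135 -3.38245221 -4.24544302] []
```

View pics/o_w.png

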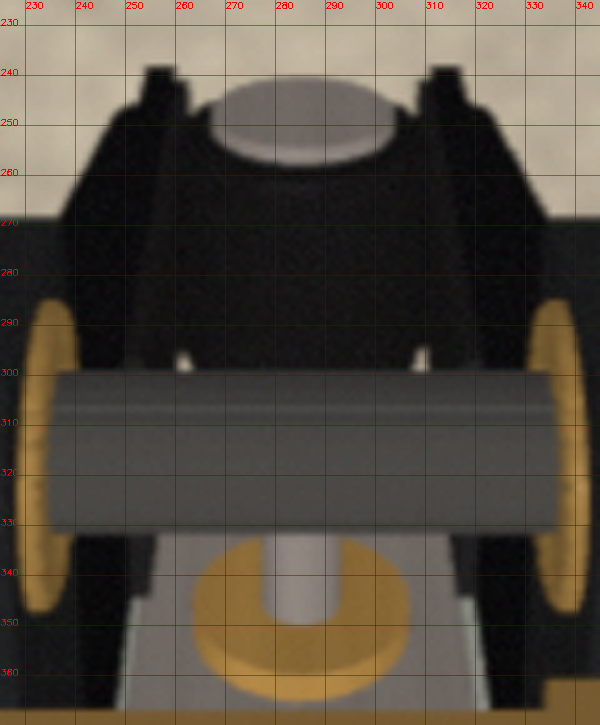

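View pics/o_s.png

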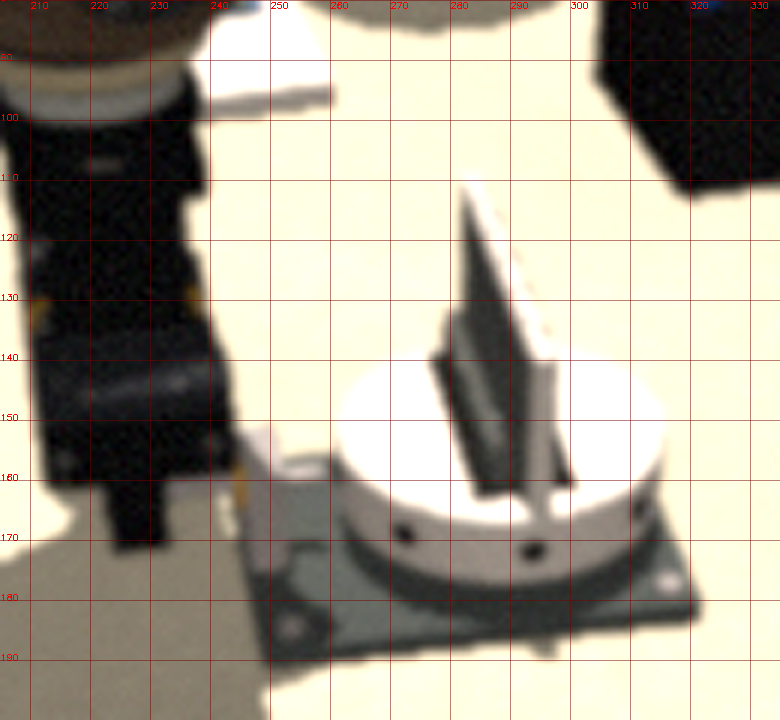

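```bash
python3 - <<'E'
from cell import env
print(env.job_done()); print(env.state()["t"],env.state()["ft_force"],env.state()["eef_pos"])
E
```

```text
the job is handed in; nothing more can be done
None
the job is handed in; nothing more can be done
```

The phone is standing on its long edge in the slot, let go, and the fingers are still holding the index plunger back. I handed the job in at about 20 s of the 59 s allowed; no verdict is reported.

- **Phone:** I lowered it into the slot until it touched the floor, then released it and backed off. The last side picture shows it upright and down between the lips. The networks put its centre about 98–100 mm up and within about 5 mm of the slot centre. In my very last side picture the network missed the phone, so that final check was by eye.
- **Plunger:** The tool moved about 15.8 mm back with the knob gripped, and the wrist read about 11–12 N of spring pull. The knob's end stayed at the same place in the wrist picture during the last pull while the bracket moved away, so there was no slip then. The knob's end in the wrist picture puts the travel at about 16 mm of the 16 mm.
- **Forces:** A side load of about 4 N downward and 3–4 N sideways stays on the grip, because the grasp is slightly off the knob's axis.
- **Bystanders:** In the last top-camera check (about 19.2 s), all seven loose things were within about 5 mm of where they were first seen.
- **Disagreements:** The phone sat about 5 mm deeper in the fingers than I had measured, so it touched down that much lower than planned. During the carry to the stand the arm fell about 39 mm short of one stretch, which I made up before inserting.

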